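Swing open the turn-buttons of a round picture frame

TASK

Free the backing board of the round frame lying face down: with the fingertips, trace the arc of five wooden turn-buttons along the board's edge, starting at the button next to the steel hanging plate and going on in order, and push each one over with light touches, its free end away from the hanging plate, until it lies along the rim clear of the board. Pinch and lift nothing, leave the frame where it lies and do not disturb the other things.

Things in the scene. Friction and masses are not known exactly. Their poses are not given: they have to be found in the camera images.
- frame: Round picture frame, loose, face down on the table, 0.95 kg: pale wooden disc 310 mm in diameter, flat back 24 mm above the table, its grey card backing board (230 mm) level with the 40 mm wide rim. Origin: centre of the underside; z up, x towards the middle button. Five turn-buttons stand in an arc on the rim; at the start they point roughly inwards over the board.
- plate (a point): Centre of the flat steel hanging plate (22 x 34 mm, with a wire loop, under 3 mm high) fixed on the frame's rim 136 mm from the centre at -92 degrees (counter-clockwise positive from the frame's x axis, seen from above), 36 degrees before the first button.
- pivot1 (a point): Top of the upright pivot of the first turn-button counted from the hanging plate: 135 mm from the frame's centre at -56 degrees from its x axis, 35.5 mm above the table. The dark wooden button is 11 mm wide, 10 mm thick (25.5 to 35.5 mm above the table), with rounded ends, and reaches 42 mm from the pivot.
- button1 (a joint): Angle of the first turn-button (rad): 0 = points at the frame's centre; positive = free end swung away from the hanging plate (counter-clockwise round the frame); 1.57 = lies along the rim; from 1.05 clear of the board. Stops at -1.7 and 1.7. Light friction (0.3 to 0.5 N at its end); stays where left. Starts within 0.25 of 0.
- pivot2 (a point): Top of the upright pivot of the second turn-button counted from the hanging plate: 135 mm from the frame's centre at -28 degrees from its x axis, 35.5 mm above the table. The dark wooden button is 11 mm wide, 10 mm thick (25.5 to 35.5 mm above the table), with rounded ends, and reaches 42 mm from the pivot.
- button2 (a joint): Angle of the second turn-button (rad): 0 = points at the frame's centre; positive = free end swung away from the hanging plate (counter-clockwise round the frame); 1.57 = lies along the rim; from 1.05 clear of the board. Stops at -1.7 and 1.7. Light friction (0.3 to 0.5 N at its end); stays where left. Starts within 0.25 of 0.
- pivot3 (a point): Top of the upright pivot of the third (middle) turn-button counted from the hanging plate: 135 mm from the frame's centre at +0 degrees from its x axis, 35.5 mm above the table. The dark wooden button is 11 mm wide, 10 mm thick (25.5 to 35.5 mm above the table), with rounded ends, and reaches 42 mm from the pivot.
- button3 (a joint): Angle of the third (middle) turn-button (rad): 0 = points at the frame's centre; positive = free end swung away from the hanging plate (counter-clockwise round the frame); 1.57 = lies along the rim; from 1.05 clear of the board. Stops at -1.7 and 1.7. Light friction (0.3 to 0.5 N at its end); stays where left. Starts within 0.25 of 0.
- pivot4 (a point): Top of the upright pivot of the fourth turn-button counted from the hanging plate: 135 mm from the frame's centre at +28 degrees from its x axis, 35.5 mm above the table. The dark wooden button is 11 mm wide, 10 mm thick (25.5 to 35.5 mm above the table), with rounded ends, and reaches 42 mm from the pivot.
- button4 (a joint): Angle of the fourth turn-button (rad): 0 = points at the frame's centre; positive = free end swung away from the hanging plate (counter-clockwise round the frame); 1.57 = lies along the rim; from 1.05 clear of the board. Stops at -1.7 and 1.7. Light friction (0.3 to 0.5 N at its end); stays where left. Starts within 0.25 of 0.
- pivot5 (a point): Top of the upright pivot of the fifth (last) turn-button counted from the hanging plate: 135 mm from the frame's centre at +56 degrees from its x axis, 35.5 mm above the table. The dark wooden button is 11 mm wide, 10 mm thick (25.5 to 35.5 mm above the table), with rounded ends, and reaches 42 mm from the pivot.
- button5 (a joint): Angle of the fifth (last) turn-button (rad): 0 = points at the frame's centre; positive = free end swung away from the hanging plate (counter-clockwise round the frame); 1.57 = lies along the rim; from 1.05 clear of the board. Stops at -1.7 and 1.7. Light friction (0.3 to 0.5 N at its end); stays where left. Starts within 0.25 of 0.
- jar: Small closed jar, 42 mm diameter, 42 mm high, standing on the middle of the backing board. Bystander; origin under its centre.
- eraser: White eraser 36 x 18 x 12 mm lying on the backing board, on the side away from the buttons. Bystander; origin under its centre.
- water: Clear water bottle, 84 mm diameter, 240 mm high, on the table. Bystander; origin under its centre.
- cup: White mug, 76 mm diameter, 85 mm high, on the table. Bystander; origin under its centre.
- carton: Flat cardboard carton 110 x 70 x 30 mm on the table. Bystander; origin under its centre.
- brush: Flat paint brush 200 mm long, 42 mm wide, lying on the table. Bystander; origin at its middle.
- bowl: Terracotta bowl, 110 mm diameter, 50 mm high, on the table. Bystander; origin under its centre.

How it is judged:
By the outcome, as a careful person would: the job done as asked, in the order asked, and still so for the second after the job is handed in, with the robot touching nothing.
It also fails if it takes over 58 s, if anything falls off the work surface, if the arm or the gripper's body presses on something with over 40 N, if the wrist force passes 120 N, or if a joint passes its speed limit or range.

ROBOT

A 6-joint arm with a two-finger parallel gripper is mounted at the origin on the work surface. World frame = base frame: x ahead of the robot, y to its left, z up, the work surface at z = 0. Lengths are in mm, angles in degrees, forces in N, time in s.
With the tool pointing down it reaches from about 300 to 850 mm from the base axis. Payload 4.2 kg.
Tool frame: the origin (TCP) lies between the finger pads; the fingertips stand 22 mm ahead of it and the grasp point (between the pads) lies 3 mm ahead of it; z points along the fingers, y is the direction in which the jaws open and shut (so a half turn about z gives the same grasp; the last joint's range is limited). The gripper opens to 91 mm and grips with 3 to 60 N. Pads are 32 mm wide; open, the fingers measure 118 mm over their backs; the gripper's body (76 mm by 178 mm) begins 60 mm behind the grasp point.
Start: joints at [-75.802, 18.312, 89.639, -0, 72.044, -1.146], TCP at [152.153, -554.518, 235.976] pointing down, gripper open.
Joint ranges: [-177.97, 177.97], [-48.28, 115.42], [12.27, 149.76], [-77.06, 257.06], [2.81, 150.46], [-146.56, 146.56]. Speed limits (degrees/s): [147.25, 147.25, 180, 180, 180, 180].

INTERFACE

Orientations are given as [roll, pitch, yaw] about the fixed x, y, z axes, in that order (R = Rz(yaw) Ry(pitch) Rx(roll)).
In Python, from workcell import * gives the robot as it stands.
- The arm moves only by the shell command python3 -m jog 'ROWS' [OPENING] [FORCE]. ROWS is text: rows parted by semicolons, each of 6 numbers parted by spaces: the shift along the tool's x, y, z in units of 0.5 m (1.0 is 0.5 m), then the turn, a rotation vector about the tool's x, y, z in units of pi/2 rad (1.0 is pi/2 rad). A call has 1 to 20 rows; each row is the pose to reach, as a shift and turn from the pose measured when the call began, along the tool's axes at that moment; what a row does not reach only later rows make up. A row lasts 1/12 s, in which the tool goes at most 41.7 mm and 7.16 degrees, less where a joint would pass 70% of its speed; a pose out of reach is approached as far as the arm can. A call with a number of a shift or a turn outside -1 to 1 is refused whole. A call with a gripper value outside its range is refused whole. OPENING is the opening, from -1 (shut) to 1 (fully open), set as the call begins (- or left out, the last holds). The fingers move at their own pace and stop on an object; FORCE is the grip in N (left out, the last holds). Time passes only in rows, so rows that repeat a pose let the fingers close. It gives the time, the measured TCP pose, the force and the opening at its end, in the units of the state.
- state(): the state, without advancing time (a new reading comes with each control period).
- grab_frame(name): name is "scene" or "top" or "wrist"; returns the picture (480x640x3 uint8, red, green, blue); there is no depth.
- calibration(name): a dict with "mtx" (3x3 intrinsics, pixels), "rvec" (rotation vector, rad) and "tvec" (3), from world to camera coordinates, as OpenCV has them. Camera axes: x right, y down, z forward; pixel columns grow to the right and rows downward; lengths in mm; the calibration is good to about 2 mm. A picture is of the moment at which its call begins: read the wrist's pose just before it. calibration takes no time and is no camera call; for the wrist camera it gives the pose at the moment of the call.
- job_done(): hands the job in, once; it reports no verdict.
Trained networks look in the newest picture that a camera, given by its name, has taken for a name from the list of things; names that differ only in an ending like _2 or _b are one class to them, and where a whole thing is asked for, a point or a joint stands for the part that bears it (a point fixed in the world has none). Each returns a list of dicts, best first, with "confidence" (0 to 1); they miss things now and then, are a little off and sometimes report something else, mostly with a low value. They report only what shows in the picture. A call takes as long as a camera call.
- spot_in(query, camera): "rect" ([left, top, right, bottom] in pixels, round what is visible of it).
- tip_of(query, camera): "location" ([column, row] in pixels: a listed point, or the origin of a listed thing).
The state is a dict: "time_s": time; "qpos": joint angles; "qvel": joint speeds; "effort": joint torques, N m; "ee_pos": TCP position; "ee_rot": TCP orientation; "force": force on the tool from outside, world axes, zero at the start; "torque": the same for the moment, N m; "gripper_width": finger opening in mm.
Only numpy, scipy, OpenCV 4.12 (cv2) and the standard library are available. Lean on these libraries where they do the work, as an engineer would, in place of code of your own. Each camera call takes 0.05 s, during which the arm holds its last target. There are 200 camera calls.

## Working session

There is one attempt and no reset: what is moved stays moved. The work goes in short steps, Python scripts to look and compute and a shell command to move; the robot and the scene stay as the last step left them, time stands still between calls to the robot, and variables do not carry over. Pictures are saved under pics/ and viewed, about 8 in all and at most 12, crops included, and the job is handed in when it is done.

```bash
mkdir -p pics; cat > h.py <<'E'
from workcell import *
import numpy as np, cv2
def ray(cam,px):
    c=calibration(cam);K=np.array(c['mtx'],float);R=cv2.Rodrigues(np.array(c['rvec'],float))[0];t=np.array(c['tvec'],float).ravel()
    d=R.T@np.linalg.inv(K)@np.array([px[0],px[1],1.]);return -R.T@t,d
def at(cam,px,z):
    o,d=ray(cam,px);return o+d*(z-o[2])/d[2]
def proj(cam,P):
    c=calibration(cam);return cv2.projectPoints(np.array(P,float).reshape(-1,3),np.array(c['rvec'],float),np.array(c['tvec'],float),np.array(c['mtx'],float),None)[0].reshape(-1,2)
def save(cam,name):
    im=grab_frame(cam);cv2.imwrite('pics/'+name,im[:,:,::-1]);return im
E
python3 - <<'E'
from h import *
save('top','t0.png');
for q,z in [('frame',0),('plate',25)]+[('pivot%d'%i,35.5) for i in range(1,6)]+[('jar',24),('water',0),('cup',0),('carton',0),('bowl',0)]:
    for r in tip_of(q,'top')[:2]: print(q,np.round(r['location']),round(r['confidence'],2),np.round(at('top',r['location'],z)))
save('scene','s0.png');print(state())
E
```

```text
frame [364. 227.] 0.84 [ 518. -130.    0.]
frame [367. 224.] 0.62 [ 525. -137.    0.]
plate [427. 238.] 0.69 [ 493. -262.   25.]
pivot1 [423. 194.] 0.94 [ 584. -252.   36.]
pivot1 [317. 175.] 0.75 [626. -29.  36.]
pivot2 [423. 194.] 0.94 [ 584. -252.   36.]
pivot2 [317. 175.] 0.75 [626. -29.  36.]
pivot3 [423. 194.] 0.94 [ 584. -252.   36.]
pivot3 [317. 175.] 0.75 [626. -29.  36.]
pivot4 [423. 194.] 0.94 [ 584. -252.   36.]
pivot4 [317. 175.] 0.75 [626. -29.  36.]
pivot5 [423. 194.] 0.94 [ 584. -252.   36.]
pivot5 [317. 175.] 0.75 [626. -29.  36.]
jar [369. 226.] 0.58 [ 518. -138.   24.]
jar [403. 171.] 0.4 [ 636. -212.   24.]
water [ 99. 215.] 0.67 [545. 445.   0.]
cup [512. 235.] 0.91 [ 501. -451.    0.]
carton [143. 326.] 0.88 [306. 346.   0.]
bowl [481. 158.] 0.84 [ 670. -387.    0.]
{'time_s': 0.7, 'qpos': array([-7.58027781e+01,  1.83123320e+01,  8.96406068e+01, -8.94093644e-04,
        7.20439511e+01, -1.14708539e+00]), 'qvel': array([-0.0155986 , -0.15639977,  0.02318576,  0.01792041, -0.03976236,
       -0.02359999]), 'effort': array([ 8.01605602e-04, -4.12234747e+01, -2.32196224e+01,  7.28681381e-02,
        3.75195604e-02,  6.64179069e-06]), 'ee_pos': array([ 152.14135334, -554.50942683,  235.96068346]), 'ee_rot': array([1.79996908e+02, 9.12650946e-04, 1.53445829e+01]), 'force': array([ 0.23160359, -0.73199317,  0.4018969 ]), 'torque': array([ 0.01439137, -0.03468586, -0.02026576]), 'gripper_width': 90.91602886628237}
```

View pics/t0.png

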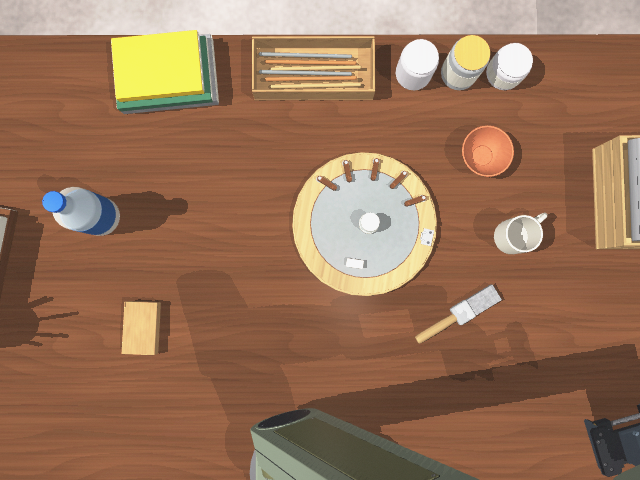

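View pics/s0.png

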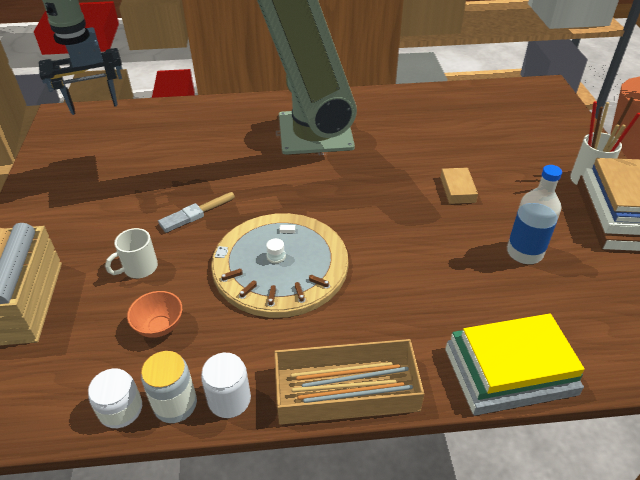

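Top view: the frame is centred near (365,224). The plate is at (427,237), and the pivots run from about (423,196) round to (320,178). The jar is at (370,222), the eraser at (355,263). Next I fit the frame pose from all pivot detections.

```bash
cat >> h.py <<'E'
from scipy.optimize import least_squares
ANG=np.radians([-56,-28,0,28,56])
def model(p):
    x,y,th=p;a=np.r_[ANG,np.radians(-92)]+th;r=np.r_[[135]*5,136]
    return np.c_[x+r*np.cos(a),y+r*np.sin(a)]
E
python3 - <<'E'
from h import *
c=calibration('top');save('top','t1.png')
pts=[]
for q in ['pivot1','pivot3','pivot5']:
    for r in tip_of(q,'top'):
        if r['confidence']>.3:
            P=at('top',r['location'],35.5)[:2]
            if all(np.hypot(*(P-s))>15 for s in pts): pts.append(P); print(np.round(r['location'],1),round(r['confidence'],2),P.round(1))
pl=at('top',tip_of('plate','top')[0]['location'],26)[:2]
pts=np.array(pts)
def res(p):
    M=model(p);D=np.linalg.norm(M[:5,None]-pts[None],axis=2).min(0)
    return np.r_[D,np.linalg.norm(M[5]-pl)]
s=least_squares(res,[518,-137,.2],loss='soft_l1',f_scale=3)
print(s.x,np.degrees(s.x[2]),res(s.x).round(1));print(model(s.x).round())
# circle fit by segmentation of pale wood disc top edge
im=cv2.imread('pics/t1.png');print('top proj piv',proj('top',np.c_[model(s.x)[:5],[35.5]*5]).round())
big=cv2.resize(im[140:310,280:450],None,fx=3.5,fy=3.5,interpolation=cv2.INTER_CUBIC)
for m in proj('top',np.c_[model(s.x),[35.5]*5+[26]]): cv2.circle(big,tuple(int(v) for v in ((m-[280,140])*3.5)),3,(0,255,0),-1)
t=np.linspace(0,6.28,100)
for m in proj('top',np.c_[s.x[0]+155*np.cos(t),s.x[1]+155*np.sin(t),24+0*t]): cv2.circle(big,tuple(int(v) for v in ((m-[280,140])*3.5)),1,(255,0,0),-1)
cv2.imwrite('pics/t1c.png',big)
w=calibration('wrist');R=cv2.Rodrigues(np.array(w['rvec'],float))[0];print('wristcam',-R.T@np.array(w['tvec']).ravel(),R[2],w['mtx'])
E
```

```text
[407.7 168.8] 0.97 [ 638.7 -220.9]
[344.3 159.4] 0.95 [659.1 -86.2]
[423.4 195. ] 0.82 [ 582.5 -253.5]
[319.2 176.6] 0.79 [622.2 -32.7]
[375.2 158.5] 0.56 [ 661. -152.]
[ 5.18204872e+02 -1.36742812e+02  2.97603319e-01] 17.051414150830382 [15.6 16.2 51.7 12.1 14.6 62.2]
[[ 623. -222.]
 [ 651. -162.]
 [ 647.  -97.]
 [ 614.  -41.]
 [ 558.   -8.]
 [ 554. -268.]]
top proj piv [[408. 176.]
 [380. 163.]
 [349. 165.]
 [323. 181.]
 [307. 207.]]
wristcam [ 229.94603785 -533.66479846  383.77846245] [-0.27682947 -0.07583125 -0.95792227] [[332.47335492   0.         318.88083238]
 [  0.         332.47335492 233.89870749]
 [  0.           0.           1.        ]]
```

View pics/t1c.png

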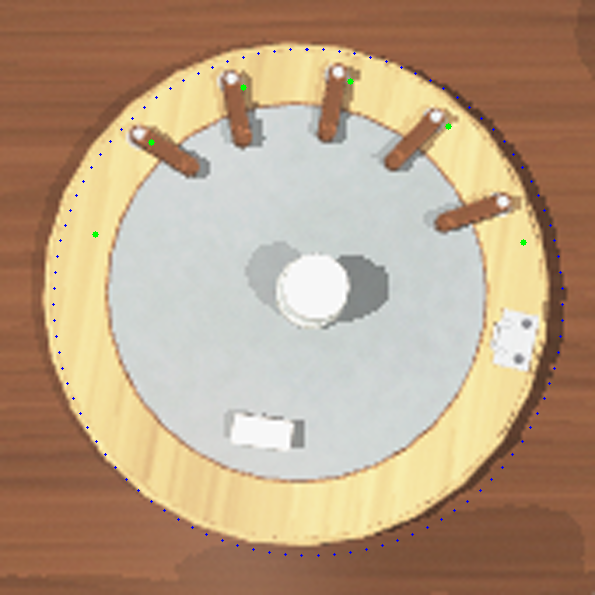

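The first fit fell into a wrong minimum: the true yaw is near -14°. Crop shows the pivots, in order from the plate, at full-image pixels (423.7,197.7), (404.6,173.1), (376.6,160.6), (346,162.3) and (319.7,178.3). I'll refit with the correct order.

```bash
cat >> h.py <<'E'
def plan(x,y,th,ang,r=108.5,z=None):
    "rows unit deltas from present pose to frame polar (r,ang deg), y radial"
    from scipy.spatial.transform import Rotation as Ro
    s=state();R0=Ro.from_euler('xyz',s['ee_rot'],degrees=True);p0=np.array(s['ee_pos']);out=[]
    for a in ang:
        b=th+np.radians(a);p=np.array([x+r*np.cos(b),y+r*np.sin(b),z])
        R=Ro.from_euler('xyz',[180,0,np.degrees(b)+90],degrees=True)
        out.append(np.r_[R0.inv().apply(p-p0)/500,(R0.inv()*R).as_rotvec()/(np.pi/2)])
    return np.array(out)
E
python3 - <<'E'
from h import *
px=np.array([(423.7,197.7),(404.6,173.1),(376.6,160.6),(346,162.3),(319.7,178.3)])
P=np.array([at('top',p,35.5)[:2] for p in px]);pl=at('top',(280+515/3.5,140+340/3.5),26)[:2]
net=np.array([[582.5,-253.5],[638.7,-220.9],[661,-152],[659.1,-86.2],[622.2,-32.7]])
for Q in (P,net):
    s=least_squares(lambda p:(model(p)-np.r_[Q,[pl]]).ravel(),[518,-137,-.25],loss='soft_l1',f_scale=3)
    print(s.x.round(3),np.degrees(s.x[2]),np.linalg.norm(model(s.x)-np.r_[Q,[pl]],axis=1).round(1))
    # board circle: crop center (297,292)/3.5
print('disc',at('top',(280+296/3.5,140+294/3.5),24))
print(plan(*s.x,[0],r=60,z=330).round(3))
E
```

```text
[ 5.23818e+02 -1.29641e+02 -1.88000e-01] -10.795029697509799 [0.4 0.5 0.  0.1 0.3 0.4]
[ 5.28632e+02 -1.29103e+02 -1.83000e-01] -10.494640498503042 [0.6 8.9 1.7 2.9 1.1 5.5]
disc [ 522.13784057 -129.24788997   24.        ]
[[ 1.059 -0.569 -0.188  0.     0.    -0.713]]
```

```bash
python3 - <<'E'
from h import *
F=(523.8,-129.6,-.188)
print(plan(*F,[-78],z=200).round(3))
t=np.array([(445,222),(394,162),(327,134),(243,141),(197,170)])/3.5+[280,140]
M=model(F)
for i in range(5):
    e=at('top',t[i],30)[:2]-M[i]; a=np.arctan2(e[1],e[0])-(ANG[i]+F[2]+np.pi); print(i+1,np.hypot(*e).round(1),((-a+np.pi)%(2*np.pi)-np.pi).round(2))
E
```

```text
[[ 0.889 -0.412  0.072  0.    -0.     0.157]]
1 36.0 0.07
2 36.8 0.07
3 37.5 -0.02
4 38.3 0.1
5 41.3 -0.24
```

```bash
python3 -m jog '.2 -.09 .01 0 0 .03; .4 -.18 .02 0 0 .06; .6 -.27 .04 0 0 .1; .8 -.36 .06 0 0 .14; .889 -.412 .072 0 0 .157; .889 -.412 .072 0 0 .157; .889 -.412 .072 0 0 .157; .889 -.412 .072 0 0 .157; .889 -.412 .072 0 0 .157; .889 -.412 .072 0 0 .157; .889 -.412 .072 0 0 .157; .889 -.412 .072 0 0 .157; .889 -.412 .072 0 0 .157; .889 -.412 .072 0 0 .157; .889 -.412 .072 0 0 .157; .889 -.412 .072 0 0 .157; .889 -.412 .072 0 0 .157' -1 5
python3 - <<'E'
from h import *
F=(523.8,-129.6,-.188)
im=save('wrist','w0r.png')[:,:,::-1].copy()
for m in proj('wrist',np.c_[model(F),[35.5]*5+[26]]): cv2.circle(im,tuple(int(v) for v in m),3,(0,255,0),-1)
t=np.linspace(0,6.28,200)
for r in (115,155):
  for m in proj('wrist',np.c_[F[0]+r*np.cos(t),F[1]+r*np.sin(t),24+0*t]):
    if 0<m[0]<640 and 0<m[1]<480: cv2.circle(im,tuple(int(v) for v in m),1,(255,0,0),-1)
cv2.imwrite('pics/w0.png',im)
print(plan(*F,[-78],z=51).round(3))
E
```

```text
time_s: 2.37
ee_pos: [525.4, -239.3, 200.2]
ee_rot: [180.0, -0.0, 1.1]
force: [-0.6, -0.0, -0.7]
gripper_width: 0.6
[[ 0.001 -0.002  0.299  0.    -0.    -0.001]]
```

View pics/w0.png

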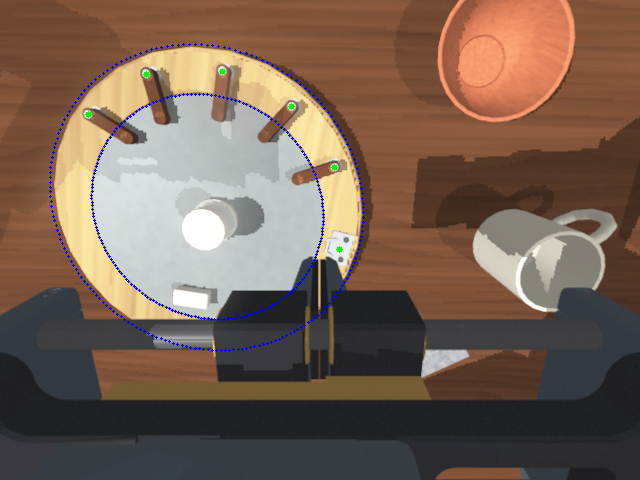

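The overlay fits the wrist view within about 1 px. The fingers look narrower at the tips, around (320,260), so I'll zoom in there.

```bash
python3 - <<'E'
from h import *
im=cv2.imread('pics/w0r.png')[240:390,250:400]
s=state();p=s['ee_pos'];a=np.radians(s['ee_rot'][2]);x=np.array([np.cos(a),np.sin(a),0]);y=np.array([np.sin(a),-np.cos(a),0])
im=cv2.resize(im,None,fx=4,fy=4,interpolation=cv2.INTER_CUBIC)
for z,c in ((p[2]-22,(0,255,0)),(p[2]+20,(0,0,255))):
  for u in (16,-16):
    for v in (-13.5,-6,6,13.5):
      m=(proj('wrist',[*(p[:2]+u*x[:2]+v*y[:2]),z])[0]-[250,240])*4
      cv2.circle(im,tuple(int(k) for k in m),4,c,-1)
cv2.imwrite('pics/w1.png',im)
E
```

```text
(no output)
```

View pics/w1.png

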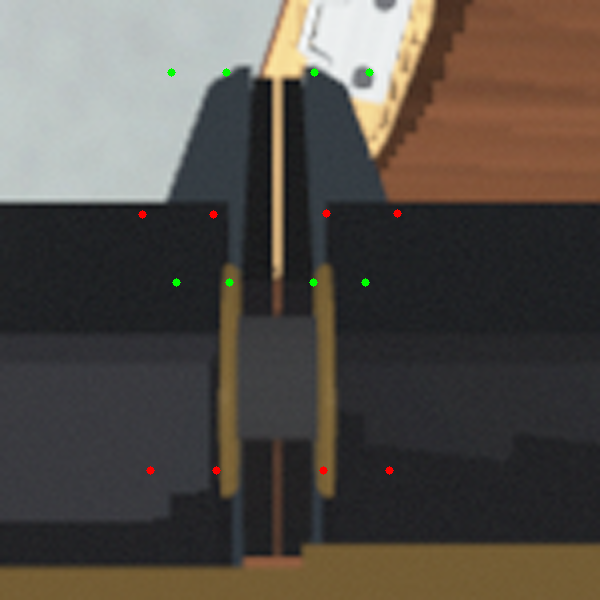

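The finger tips taper, to roughly ±7 mm at button height, so I'll trace at r = 113 mm.

```bash
cat > rows.py <<'E'
from h import *
import sys
F=(523.8,-129.6,-.188)
a=[float(v) for v in sys.argv[1].split(',')]
print('; '.join(' '.join('%g'%v for v in (r.round(3)+0)) for r in plan(*F,a,r=113,z=float(sys.argv[2]))))
E
python3 rows.py -78 50
```

```text
0.001 0.007 0.301 0 0 -0.001
```

```bash
python3 -m jog '0 .007 .06 0 0 0; .001 .007 .12 0 0 0; .001 .007 .18 0 0 0; .001 .007 .24 0 0 -.001; .001 .007 .27 0 0 -.001; .001 .007 .29 0 0 -.001; .001 .007 .301 0 0 -.001; .001 .007 .301 0 0 -.001; .001 .007 .301 0 0 -.001; .001 .007 .301 0 0 -.001'
python3 rows.py -75.5,-73,-70.5,-68,-65.5,-63,-60.5,-58,-55.5,-53,-50.5,-48,-45.5,-43,-42,-42 50
```

```text
time_s: 3.25
ee_pos: [526.9, -243.4, 51.2]
ee_rot: [179.9, -0.2, 1.2]
force: [0.6, -0.1, 0.1]
gripper_width: 0.5
0.008 -0.002 0.002 0.001 -0.002 -0.028; 0.018 -0.003 0.002 0.001 -0.002 -0.056; 0.028 -0.004 0.002 0.001 -0.002 -0.084; 0.038 -0.005 0.002 0.001 -0.002 -0.112; 0.047 -0.007 0.002 0.001 -0.002 -0.139; 0.057 -0.009 0.002 0.001 -0.002 -0.167; 0.067 -0.012 0.002 0.001 -0.002 -0.195; 0.076 -0.015 0.003 0.001 -0.002 -0.223; 0.085 -0.019 0.003 0.001 -0.002 -0.251; 0.094 -0.023 0.003 0.001 -0.002 -0.278; 0.103 -0.027 0.003 0.002 -0.001 -0.306; 0.112 -0.032 0.003 0.002 -0.001 -0.334; 0.12 -0.037 0.003 0.002 -0.001 -0.362; 0.128 -0.043 0.003 0.002 -0.001 -0.389; 0.131 -0.045 0.003 0.002 -0.001 -0.401; 0.131 -0.045 0.003 0.002 -0.001 -0.401
```

```bash
python3 -m jog '.008 -.002 .002 0 0 -.028; .018 -.003 .002 0 0 -.056; .028 -.004 .002 0 0 -.084; .038 -.005 .002 0 0 -.112; .047 -.007 .002 0 0 -.139; .057 -.009 .002 0 0 -.167; .067 -.012 .002 0 0 -.195; .076 -.015 .002 0 0 -.223; .085 -.019 .002 0 0 -.251; .094 -.023 .002 0 0 -.278; .103 -.027 .002 0 0 -.306; .112 -.032 .002 0 0 -.334; .12 -.037 .002 0 0 -.362; .128 -.043 .002 0 0 -.389; .131 -.045 .002 0 0 -.401; .131 -.045 .002 0 0 -.401'
python3 rows.py -39.5,-37,-34.5,-32,-29.5,-27,-24.5,-22,-19.5,-17,-15,-14,-14 50
python3 - <<'E'
from h import *
save('wrist','w2a.png');im=save('top','t2.png');a=cv2.imread('pics/w2a.png');b=cv2.imread('pics/t2.png')[130:310,270:450]
cv2.imwrite('pics/w2.png',np.hstack([cv2.resize(a,(440,330)),cv2.resize(b,(330,330))]))
F=(523.8,-129.6,-.188);print(proj('wrist',np.c_[model(F),[35.5]*5+[26]]).round()*.6875)
E
```

```text
time_s: 4.58
ee_pos: [592.8, -219.5, 51.3]
ee_rot: [179.7, -0.1, 37.3]
force: [-0.0, 0.7, -0.7]
gripper_width: 0.5
0.009 -0.001 0.003 0.003 -0.001 -0.027; 0.019 -0.002 0.003 0.003 -0.001 -0.055; 0.028 -0.003 0.003 0.003 -0.001 -0.083; 0.038 -0.004 0.003 0.003 -0.001 -0.11; 0.048 -0.006 0.003 0.003 -0.001 -0.138; 0.057 -0.008 0.003 0.003 -0.001 -0.166; 0.067 -0.011 0.003 0.003 -0.001 -0.194; 0.076 -0.014 0.003 0.003 -0.001 -0.221; 0.085 -0.018 0.003 0.003 -0.001 -0.249; 0.094 -0.022 0.003 0.003 -0.001 -0.277; 0.102 -0.025 0.003 0.003 -0.001 -0.299; 0.105 -0.027 0.003 0.003 -0.001 -0.31; 0.105 -0.027 0.003 0.003 -0.001 -0.31
[[240.625  235.125 ]
 [243.375  158.8125]
 [200.0625  77.    ]
 [112.0625  14.4375]
 [  4.8125   2.0625]
 [192.5    294.25  ]]
```

View pics/w2.png

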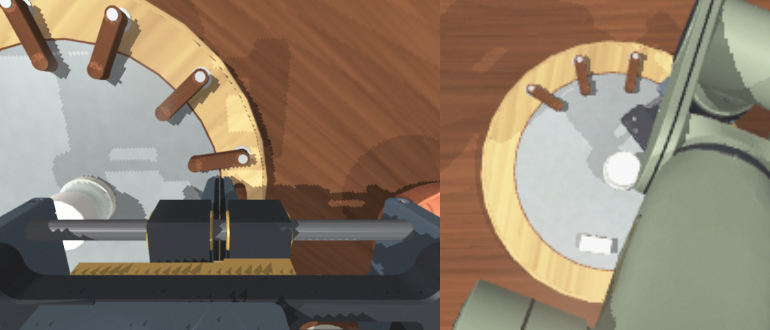

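The wrist crop shows pivot 2 at (243,158), as predicted, so the frame has not moved. Button 1's end shows at (240,190) along the rim, just outside the fingers, and button 2 is untouched. On to button 2.

```bash
python3 -m jog '.009 -.001 .003 0 0 -.027; .019 -.002 .003 0 0 -.055; .028 -.003 .003 0 0 -.083; .038 -.004 .003 0 0 -.11; .048 -.006 .003 0 0 -.138; .057 -.008 .003 0 0 -.166; .067 -.011 .003 0 0 -.194; .076 -.014 .003 0 0 -.221; .085 -.018 .003 0 0 -.249; .094 -.022 .003 0 0 -.277; .102 -.025 .003 0 0 -.299; .105 -.027 .003 0 0 -.31; .105 -.027 .003 0 0 -.31'
python3 rows.py -11.5,-9,-6.5,-4,-1.5,1,3.5,6,8.5,11,13,14,14 50
```

```text
time_s: 5.77
ee_pos: [625.7, -177.1, 49.6]
ee_rot: [179.8, 0.0, 65.1]
force: [-0.1, -0.0, -0.1]
gripper_width: 0.3
0.011 0.001 -0.001 0.003 0 -0.029; 0.02 0 -0.001 0.003 0 -0.057; 0.03 -0.001 -0.001 0.003 0 -0.084; 0.04 -0.002 -0.001 0.003 0 -0.112; 0.05 -0.004 -0.001 0.003 0.001 -0.14; 0.059 -0.007 -0.001 0.003 0.001 -0.168; 0.069 -0.009 -0.001 0.003 0.001 -0.196; 0.078 -0.013 -0.001 0.003 0.001 -0.223; 0.087 -0.016 -0.001 0.003 0.001 -0.251; 0.096 -0.02 -0.001 0.003 0.001 -0.279; 0.103 -0.024 -0.001 0.003 0.001 -0.301; 0.107 -0.025 -0.001 0.003 0.001 -0.312; 0.107 -0.025 -0.001 0.003 0.001 -0.312
```

```bash
python3 -m jog '.011 .001 -.001 .003 0 -.029; .02 0 -.001 .003 0 -.057; .03 -.001 -.001 .003 0 -.084; .04 -.002 -.001 .003 0 -.112; .05 -.004 -.001 .003 0 -.14; .059 -.007 -.001 .003 0 -.168; .069 -.009 -.001 .003 0 -.196; .078 -.013 -.001 .003 0 -.223; .087 -.016 -.001 .003 0 -.251; .096 -.02 -.001 .003 0 -.279; .103 -.024 -.001 .003 0 -.301; .107 -.025 -.001 .003 0 -.312; .107 -.025 -.001 .003 0 -.312'
python3 rows.py 16.5,19,21.5,24,26.5,29,31.5,34,36.5,38,39,39 50
python3 - <<'E'
from h import *
F=(523.8,-129.6,-.188);save('wrist','w3.png');print(proj('wrist',np.c_[model(F),[35.5]*5+[26]]).round())
E
```

```text
time_s: 6.85
ee_pos: [636.7, -123.2, 50.1]
ee_rot: [-179.9, 0.1, 93.2]
force: [-0.3, -0.4, -0.5]
gripper_width: 0.4
0.01 0 0 -0.001 0.001 -0.028; 0.02 -0.001 0 -0.001 0.001 -0.056; 0.029 -0.002 0 -0.001 0.001 -0.084; 0.039 -0.004 0 -0.001 0.001 -0.112; 0.049 -0.006 0 -0.001 0.001 -0.139; 0.058 -0.008 0 -0.001 0.001 -0.167; 0.068 -0.011 0 -0.001 0.001 -0.195; 0.077 -0.014 0 -0.001 0.001 -0.223; 0.086 -0.018 0 -0.001 0.001 -0.25; 0.092 -0.02 0 -0.001 0.001 -0.267; 0.095 -0.022 0 -0.001 0.001 -0.278; 0.095 -0.022 0 -0.001 0.001 -0.278
[[217. 469.]
 [299. 424.]
 [352. 343.]
 [355. 232.]
 [292. 112.]
 [ 98. 460.]]
```

View pics/w3.png

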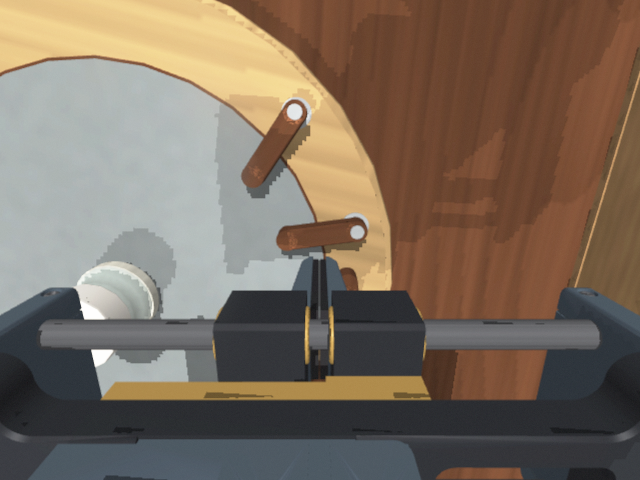

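Pivots 4 and 5 show at (357,232) and (294,111), within 2 px of prediction. Button 3's end is at (348,278), along the rim. On to button 4.

```bash
python3 -m jog '.01 0 0 0 0 -.028; .02 -.001 0 0 0 -.056; .029 -.002 0 0 0 -.084; .039 -.004 0 0 0 -.112; .049 -.006 0 0 0 -.139; .058 -.008 0 0 0 -.167; .068 -.011 0 0 0 -.195; .077 -.014 0 0 0 -.223; .086 -.018 0 0 0 -.25; .092 -.02 0 0 0 -.267; .095 -.022 0 0 0 -.278; .095 -.022 0 0 0 -.278'
python3 rows.py 41.5,44,46.5,49,51.5,54,56.5,59,61.5,64,66.5,69,71.5,72,72 50
```

```text
time_s: 7.9
ee_pos: [623.0, -76.6, 50.1]
ee_rot: [-179.9, 0.0, 118.2]
force: [0.6, -0.1, -0.3]
gripper_width: 0.5
0.01 0.001 0 -0.001 0 -0.028; 0.02 0 0 -0.001 0 -0.056; 0.03 -0.001 0 -0.001 0 -0.084; 0.04 -0.002 0 -0.001 0 -0.112; 0.049 -0.004 0 -0.001 0 -0.14; 0.059 -0.007 0 -0.001 0 -0.167; 0.068 -0.01 0 -0.001 0 -0.195; 0.078 -0.013 0 -0.001 0 -0.223; 0.087 -0.016 0 -0.001 0 -0.251; 0.096 -0.02 0 -0.001 0 -0.278; 0.105 -0.025 0 -0.001 0 -0.306; 0.113 -0.029 0 -0.001 0 -0.334; 0.122 -0.035 0 -0.001 0 -0.362; 0.123 -0.036 0 -0.001 0 -0.367; 0.123 -0.036 0 -0.001 0 -0.367
```

Button 5 next. After that I move slightly inwards (-y), rise, and look.

```bash
python3 -m jog '.01 .001 0 0 0 -.028; .02 0 0 0 0 -.056; .03 -.001 0 0 0 -.084; .04 -.002 0 0 0 -.112; .049 -.004 0 0 0 -.14; .059 -.007 0 0 0 -.167; .068 -.01 0 0 0 -.195; .078 -.013 0 0 0 -.223; .087 -.016 0 0 0 -.251; .096 -.02 0 0 0 -.278; .105 -.025 0 0 0 -.306; .113 -.029 0 0 0 -.334; .122 -.035 0 0 0 -.362; .123 -.036 0 0 0 -.367; .123 -.036 0 0 0 -.367'
python3 -m jog '0 -.004 0 0 0 0; 0 -.006 0 0 0 0; 0 -.006 -.03 0 0 0; 0 -.006 -.09 0 0 0; 0 -.006 -.15 0 0 0; 0 -.006 -.22 0 0 0; -.06 -.006 -.3 0 0 0; -.14 -.006 -.36 0 0 0; -.2 -.006 -.4 0 0 0; -.2 -.006 -.4 0 0 0; -.2 -.006 -.4 0 0 0; -.2 -.006 -.4 0 0 0'
python3 - <<'E'
from h import *
F=(523.8,-129.6,-.188);save('wrist','w4.png');save('scene','s4.png');print(proj('wrist',np.c_[model(F),[35.5]*5+[26]]).round())
a=cv2.imread('pics/s4.png')[190:330,190:370];b=cv2.imread('pics/w4.png')
cv2.imwrite('pics/f4.png',np.hstack([cv2.resize(b,(440,330)),cv2.resize(a,(360,330))]))
E
```

```text
time_s: 9.15
ee_pos: [578.1, -31.0, 50.1]
ee_rot: [-179.9, -0.0, 151.1]
force: [0.3, 0.2, 0.1]
gripper_width: 0.3
time_s: 10.15
ee_pos: [664.1, -81.9, 249.4]
ee_rot: [-179.9, -0.1, 151.1]
force: [-0.2, 0.3, -0.5]
gripper_width: 0.8
[[148. 219.]
 [204. 242.]
 [261. 238.]
 [309. 208.]
 [340. 155.]
 [100. 156.]]
```

View pics/f4.png

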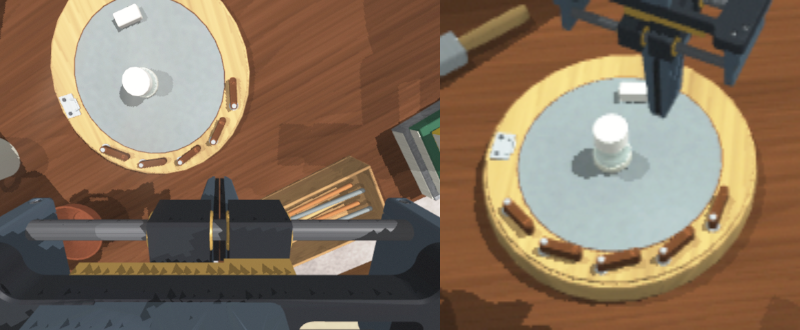

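All five buttons lie along the rim, clear of the board, and the jar and eraser are in place. Next I check the angles from the end pixels read off the wrist crop.

```bash
python3 - <<'E'
from h import *
F=(523.8,-129.6,-.188);M=model(F)
t=np.array([(129,158),(165,161),(199,146),(223,118),(232,80)])/.6875
for i in range(5):
    e=at('wrist',t[i],30)[:2]-M[i];a=np.arctan2(e[1],e[0])-(ANG[i]+F[2]+np.pi);print(i+1,np.hypot(*e).round(1),((-a+np.pi)%(2*np.pi)-np.pi).round(2))
print(state()['time_s'])
E
```

```text
1 42.7 1.24
2 41.0 1.22
3 43.3 1.17
4 42.4 1.21
5 39.3 1.23
10.25
```

```bash
python3 -c "
from workcell import *
print(job_done())"
```

```text
the job is handed in; nothing more can be done
None
```

All five turn-buttons are pushed over and clear of the board, and the job is handed in. I traced the arc once with the closed fingertips, from the button next to the hanging plate to the fifth. The whole job took about 10 s. Nothing was pinched or lifted, and the wrist force readings after each move stayed under about 1.2 N.

**Button angles:** read by eye from the last wrist picture, buttons 1 to 5 stand at about 1.24, 1.22, 1.17, 1.21 and 1.23 rad. All are past the 1.05 rad clear limit, but none is quite at 1.57 (fully along the rim). I left out a second pass because it would have run within about 3.5 mm of the pivots for little gain.

**Frame and other things:** during the trace, the pivots showed within about 2 px of where a still frame would put them. In the last picture the jar and eraser looked undisturbed and the arm was clear of everything. I did not measure the positions of the other things again.

**Disagreement:** the network's pivot points were up to 9 mm off the frame fit, and my first fit fell into a wrong solution. I read the pivots from the picture instead; that fit agreed to 0.5 mm, and the wrist view confirmed it.

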